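# Cap the open valves

### The job

Four open valve bodies of different sizes stand on the bench: cover each one with the steel blanking cap (plain disc with a knob) whose disc is the same diameter as its flange. Set each cap down gently, without dropping it, knob up, flat and well centred on the flange face. Leave the two blue handwheels where they lie.

Things in the scene. Friction and masses are not known exactly. Their poses are not given: they have to be found in the camera images.
- cap_46: Blanking cap, the smallest of four: loose plain steel disc 46 mm in diameter and 8 mm thick, with a round steel knob 26 mm in diameter standing 36 mm up from its middle (44 mm over all), knob upward; about 154 g, give or take a quarter. Origin: centre of the underside; z up along the knob.
- cap_60: Blanking cap, the second smallest of four: loose plain steel disc 60 mm in diameter and 8 mm thick, with a round steel knob 26 mm in diameter standing 36 mm up from its middle (44 mm over all), knob upward; about 226 g, give or take a quarter. Origin: centre of the underside; z up along the knob.
- cap_76: Blanking cap, the second largest of four: loose plain steel disc 76 mm in diameter and 8 mm thick, with a round steel knob 26 mm in diameter standing 36 mm up from its middle (44 mm over all), knob upward; about 333 g, give or take a quarter. Origin: centre of the underside; z up along the knob.
- cap_94: Blanking cap, the largest of four: loose plain steel disc 94 mm in diameter and 8 mm thick, with a round steel knob 26 mm in diameter standing 36 mm up from its middle (44 mm over all), knob upward; about 483 g, give or take a quarter. Origin: centre of the underside; z up along the knob.
- valve_46: Open valve body, the smallest of four, standing upright and fixed to the bench: grey painted body with a round, level, bare steel flange on top 46 mm in diameter and an open bore 23 mm wide in its middle. Origin: centre of its foot on the bench; z up; the flange face (seat) is 45 mm above the origin.
- valve_60: Open valve body, the second smallest of four, standing upright and fixed to the bench: grey painted body with a round, level, bare steel flange on top 60 mm in diameter and an open bore 30 mm wide in its middle. Origin: centre of its foot on the bench; z up; the flange face (seat) is 52 mm above the origin.
- valve_76: Open valve body, the second largest of four, standing upright and fixed to the bench: grey painted body with a round, level, bare steel flange on top 76 mm in diameter and an open bore 38 mm wide in its middle. Origin: centre of its foot on the bench; z up; the flange face (seat) is 60 mm above the origin.
- valve_94: Open valve body, the largest of four, standing upright and fixed to the bench: grey painted body with a round, level, bare steel flange on top 94 mm in diameter and an open bore 47 mm wide in its middle. Origin: centre of its foot on the bench; z up; the flange face (seat) is 68 mm above the origin.
- wheel_a: Loose blue handwheel lying flat on the bench: ring 100 mm over all, rim 12 mm thick, three spokes, hub 24 mm in diameter and 20 mm high; not to be moved. Origin: centre of the underside; z up.
- wheel_b: Loose blue handwheel lying flat on the bench: ring 100 mm over all, rim 12 mm thick, three spokes, hub 24 mm in diameter and 20 mm high; not to be moved. Origin: centre of the underside; z up.
Not all that is in view belongs to the job. Leave any black or brown look-alike of the cap_76 alone. Leave any red look-alike of the cap_46 alone.

How it is judged (in metres and radians):
At the end, for the whole second after the job is handed in: Every cap lies flat (within 0.06 rad of level, knob up, underside within 4 mm of the flange face height) and centred within 10 mm on the valve of its own size, all at rest; both handwheels are within 30 mm of where they started (horizontal distance between cap_46 and valve_46 below 0.01 m and z of cap_46 in the frame of valve_46 between 0.041 and 0.049 m and angle between each of cap_46, cap_60, cap_76, cap_94's own z axis and vertical below 0.06 rad and linear speed of each of cap_46, cap_60, cap_76, cap_94 below 0.02 m/s and angular speed of each of cap_46, cap_60, cap_76, cap_94 below 0.2 rad/s and horizontal distance between cap_60 and valve_60 below 0.01 m and z of cap_60 in the frame of valve_60 between 0.048 and 0.056 m and horizontal distance between cap_76 and valve_76 below 0.01 m and z of cap_76 in the frame of valve_76 between 0.056 and 0.064 m and horizontal distance between cap_94 and valve_94 below 0.01 m and z of cap_94 in the frame of valve_94 between 0.064 and 0.072 m and distance of each of wheel_a, wheel_b from where it was at the start of the episode below 0.03 m); the robot touches nothing.
It fails at once if a cap is dropped or slammed onto its valve (faster than 0.4 m/s within 15 mm above the flange face) ((horizontal distance between cap_46 and valve_46 below 0.03 m and z of cap_46 in the frame of valve_46 between 0.04 and 0.06 m and linear speed of cap_46 above 0.4 m/s) or (horizontal distance between cap_60 and valve_60 below 0.03 m and z of cap_60 in the frame of valve_60 between 0.047 and 0.067 m and linear speed of cap_60 above 0.4 m/s) or (horizontal distance between cap_76 and valve_76 below 0.03 m and z of cap_76 in the frame of valve_76 between 0.055 and 0.075 m and linear speed of cap_76 above 0.4 m/s) or (horizontal distance between cap_94 and valve_94 below 0.03 m and z of cap_94 in the frame of valve_94 between 0.063 and 0.083 m and linear speed of cap_94 above 0.4 m/s)).
It fails at once if a handwheel is moved by more than 30 mm (not (distance of wheel_a from where it was at the start of the episode below 0.03 m) or not (distance of wheel_b from where it was at the start of the episode below 0.03 m)).
It also fails if it takes over 102 s, if anything falls off the work surface, if the arm or the gripper's body presses on something with over 40 N, if the wrist force passes 120 N, or if a joint passes its speed limit or range.

### The arm

A 7-joint arm with a two-finger parallel gripper is mounted at the origin on the work surface. World frame = base frame: x ahead of the robot, y to its left, z up, the work surface at z = 0. Lengths are in mm, angles in rad, forces in N, time in s.
With the tool pointing down it reaches from about 425 to 1025 mm from the base axis. Payload 9.4 kg.
Tool frame: the origin (TCP) lies midway between the tips of the shut fingers; the grasp point (between the pads) lies 19 mm behind it; z points along the fingers, y is the line along which they close (so a half turn about z gives the same grasp; the last joint's range is limited). The gripper opens to 85 mm and grips with 20 to 120 N. Pads are 22 mm wide; open, the fingers measure 114 mm over their backs; the gripper's body (76 mm by 85 mm) begins 54 mm behind the grasp point. The pads swing forward as they close: fully open they stand 13 mm farther back than shut.
Start: joints at [1.263, 0.599, -0.003, 1.599, 0.002, 0.943, -0.08], TCP at [165.839, -705.777, 231.275] pointing down, gripper open.
Joint ranges: [-2.57, 2.57], [-0.35, 1.97], [-1.29, 1.29], [0.11, 2.56], [-1.05, 4.19], [0.11, 1.86], [-2.63, 2.63]. Speed limits (rad/s): [2.22, 2.22, 3.01, 3.01, 3.14, 3.14, 3.14].

### API

Orientations are given as a rotation vector (axis times angle).
In Python, from rig import manip, hand, solver, read_camera, camera_model, spot_in, regions_of, pinpoint gives the robot as it stands. Calls block until the motion is done:
- manip.movep(position, orientation): joint-space move of the TCP to a pose.
- manip.move_straight(position, rate=150, ori=None): straight line of the TCP; ori=None keeps the orientation; rate is the mean speed in mm/s.
- manip.goto_joints(angles): joint-space move.
- hand.grip(opening): opening from 0.0 (shut) to 1.0 (fully open); the grip force is fixed at half the most; returns when the fingers have stopped.
- manip.sleep(seconds).
- solver.solve_ik(position, orientation): joint angles nearest the present ones, or None.
- read_camera(name): name is "scene" or "top"; returns (picture, depth): 400x640x3 uint8, red, green, blue; 400x640 float32, mm along the optical axis (not along the pixel's ray), 0 where there is no reading.
- camera_model(name): a dict with "fx", "fy", "cx", "cy" (pixels), "rvec" (rotation vector, rad) and "tvec" (3), from world to camera coordinates, as OpenCV has them. Camera axes: x right, y down, z forward; pixel columns grow to the right and rows downward; lengths in mm; the calibration is good to about 2 mm. A picture is of the moment at which its call begins. camera_model takes no time and is no camera call.
A pose or a line that the arm cannot do raises manip.PlanningError and nothing moves.
- manip.job_done(): hands the job in; it is judged then, once.
Trained networks look in the newest picture that a camera, given by its name, has taken for a name from the list of things; names that differ only in an ending like _2 or _b are one class to them, and where a whole thing is asked for, a point or a joint stands for the part that bears it (a point fixed in the world has none). Each returns a list of dicts, best first, with "p" (0 to 1); they miss things now and then, are a little off and sometimes report something else, mostly with a low value. They report only what shows in the picture. A call takes as long as a camera call. They do not tell look-alikes from the thing itself.
- spot_in(camera, target): "centre" ([x, y, z] in mm, in world coordinates, good to about 4 mm: the middle of the surface that is visible of it).
- regions_of(camera, target): "region" (400x640 bool, what is visible of it).
- pinpoint(camera, target): "centre" ([x, y, z] in mm, in world coordinates, good to about 4 mm: a listed point, or the origin of a listed thing).
Readings, each from a call of its own:
- manip.get_time_s(): time.
- manip.get_joints(): joint angles.
- manip.get_qvel(): joint speeds.
- manip.get_effort(): joint torques, N m.
- manip.get_tcp_pos(): TCP position.
- manip.get_tcp_rot(): TCP orientation.
- manip.get_force(): force on the tool from outside, world axes, zero at the start.
- manip.get_moment(): the same for the moment, N m.
- manip.get_finger_gap(): opening from 0.0 (shut) to 1.0 (fully open).
- manip.get_finger_force(): force on a finger pad.
Only numpy, scipy, OpenCV 4.12 (cv2) and the standard library are available. Lean on these libraries where they do the work, as an engineer would, in place of code of your own. Each camera call takes 0.05 s, during which the arm holds its last target. There are 200 camera calls.

## Working session

There is one attempt and no reset: what is moved stays moved. The work goes in short steps, each a Python script; the robot and the scene stay as the last script left them, time stands still between calls to the robot, and variables do not carry over. Pictures are saved under pics/ and viewed, at most 14 in all, crops included, and the job is handed in when it is done.

```bash
mkdir -p pics; ls; python3 - <<'E'
from rig import *
import cv2
for c in("scene","top"):
    p,d=read_camera(c); cv2.imwrite(f"pics/{c}0.png",p[:,:,::-1])
    m=camera_model(c); print(c,m)
    for t in ["cap_46","cap_60","cap_76","cap_94","valve_46","valve_60","valve_76","valve_94","wheel_a"]:
        print(t,[([round(x) for x in r["centre"]],round(r["p"],2)) for r in pinpoint(c,t)])
print(manip.get_time_s(),manip.get_tcp_rot())
E
```

```text
pics
scene {'fx': 497.64027652118, 'fy': 497.64027652118, 'cx': 316.27633925708375, 'cy': 199.48149380543748, 'rvec': array([ 0.70452762,  2.48925586, -1.28273207]), 'tvec': array([ 420.20889376, -107.51648575, 1430.59730467])}
cap_46 [([441, 168, -3], 0.9), ([314, 241, -2], 0.77), ([468, 322, -3], 0.74), ([341, 345, 1], 0.64), ([604, -317, 0], 0.61), ([602, -160, -3], 0.51), ([463, -295, 1], 0.39)]
cap_60 [([441, 168, -3], 0.9), ([314, 241, -2], 0.77), ([468, 322, -3], 0.74), ([341, 345, 1], 0.64), ([604, -317, 0], 0.61), ([602, -160, -3], 0.51), ([463, -295, 1], 0.39)]
cap_76 [([441, 168, -3], 0.9), ([314, 241, -2], 0.77), ([468, 322, -3], 0.74), ([341, 345, 1], 0.64), ([604, -317, 0], 0.61), ([602, -160, -3], 0.51), ([463, -295, 1], 0.39)]
cap_94 [([441, 168, -3], 0.9), ([314, 241, -2], 0.77), ([468, 322, -3], 0.74), ([341, 345, 1], 0.64), ([604, -317, 0], 0.61), ([602, -160, -3], 0.51), ([463, -295, 1], 0.39)]
valve_46 [([463, -19, 0], 0.93), ([618, 5, -5], 0.81), ([465, -292, 2], 0.65)]
valve_60 [([463, -19, 0], 0.93), ([618, 5, -5], 0.81), ([465, -292, 2], 0.65)]
valve_76 [([46
[... 1024 characters left out ...]
82), ([342, 345, -1], 0.8), ([464, 323, -4], 0.69), ([601, -325, 0], 0.66), ([318, 238, 0], 0.59)]
valve_46 [([605, 303, 2], 0.96), ([619, 8, 0], 0.9), ([462, -22, 1], 0.62), ([463, -300, 4], 0.59), ([440, 173, 0], 0.51)]
valve_60 [([605, 303, 2], 0.96), ([619, 8, 0], 0.9), ([462, -22, 1], 0.62), ([463, -300, 4], 0.59), ([440, 173, 0], 0.51)]
valve_76 [([605, 303, 2], 0.96), ([619, 8, 0], 0.9), ([462, -22, 1], 0.62), ([463, -300, 4], 0.59), ([440, 173, 0], 0.51)]
valve_94 [([605, 303, 2], 0.96), ([619, 8, 0], 0.9), ([462, -22, 1], 0.62), ([463, -300, 4], 0.59), ([440, 173, 0], 0.51)]
wheel_a [([433, -168, 0], 0.84), ([620, 166, 1], 0.74)]
1.0 [ 3.12068765e+00  3.61782264e-01 -6.17827455e-05]
```

View pics/top0.png

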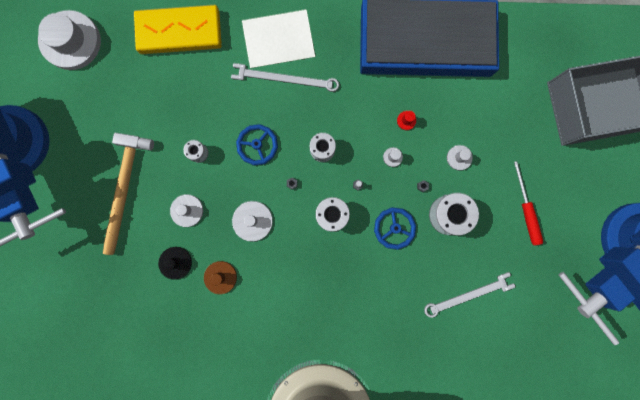

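View pics/scene0.png

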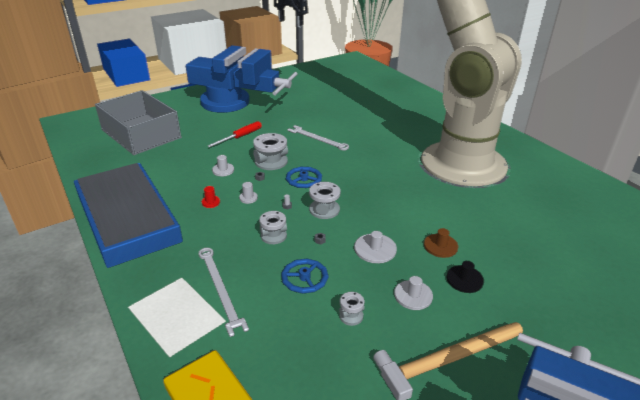

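Top view:
- **Steel caps:** (393,157), (460,157), (187,211) and (252,221).
- **Look-alikes to leave:** red (407,120), black (175,263) and brown (221,278).
- **Valves:** (195,151), (322,146), (333,214) and (456,214).
- **Wheels:** (257,145) and (395,229).

The grey steel caps fit the description. Next I'll measure diameters and centres from depth and make one enlarged crop.

```bash
cat > h.py <<'E'
from rig import *
import numpy as np, cv2
def cloud(c):
    p,d=read_camera(c); m=camera_model(c); R=cv2.Rodrigues(m["rvec"])[0]
    v,u=np.mgrid[:400,:640]
    P=np.stack([(u-m["cx"])/m["fx"]*d,(v-m["cy"])/m["fy"]*d,d],-1)
    W=(P-m["tvec"])@R
    W[d==0]=np.nan
    return p,W
def disc(W,xy,zlo,zhi,r=60):
    "(centre, diameter, mean z) of a level round face near xy"
    s=(np.hypot(W[...,0]-xy[0],W[...,1]-xy[1])<r)&(W[...,2]>zlo)&(W[...,2]<zhi)
    Q=W[s]
    if len(Q)<8: return None
    (c,rad)=cv2.minEnclosingCircle(Q[:,:2].astype(np.float32))
    return np.round([*c,2*rad,np.median(Q[:,2]),len(Q)],1)
CAPS=dict(a46=(602,-160),b60=(601,-323),c76=(465,323),d94=(440,170))
VALS=dict(a46=(605,303,45),b60=(619,6,52),c76=(463,-20,60),d94=(464,-296,68))
E
python3 - <<'E'
from h import *
for c in("top","scene"):
    p,W=cloud(c)
    for k,v in CAPS.items(): print(c,"cap",k,disc(W,v,4,14),"knob",disc(W,v,38,50))
    for k,v in VALS.items(): print(c,"valve",k,disc(W,v,v[2]-5,v[2]+6))
    if c=="top": cv2.imwrite("pics/crop.png",cv2.resize(p[90:300,150:490,::-1],(800,494),interpolation=cv2.INTER_CUBIC))
E
```

```text
top cap a46 [ 606.2 -155.9  108.8    7.9  191. ] knob [ 600.3 -161.7   26.4   43.9  102. ]
top cap b60 [ 601.7 -323.3  118.     8.1  365. ] knob [ 602.7 -321.2   26.7   44.   105. ]
top cap c76 [470.3 320.6 113.2   7.6 690. ] knob [463.7 322.1  25.4  43.3 106. ]
top cap d94 [ 439.9  168.7  115.     7.8 1131. ] knob [442.8 167.5  26.   43.5 108. ]
top valve a46 [602.3 300.   46.9  44.4 240. ]
top valve b60 [615.8   6.2  59.9  51.7 405. ]
top valve c76 [460.  -18.6  75.5  60.  671. ]
top valve d94 [ 465.5 -295.3   94.1   68.4 1076. ]
scene cap a46 [ 602.2 -154.5   48.1    6.9  101. ] knob [ 604.5 -158.2   30.3   42.2   60. ]
scene cap b60 [ 588.4 -321.8   91.9    6.9  153. ] knob [ 606.  -315.    27.6   42.2   50. ]
scene cap c76 [465.6 326.7  78.5   7.4 656. ] knob [467.1 326.6  27.9  43.2 116. ]
scene cap d94 [442.5 171.4  98.9   7.3 768. ] knob [444.4 172.3  30.2  42.6  87. ]
scene valve a46 [603.2 305.9  48.4  43.9 299. ]
scene valve b60 [617.3  10.   62.4  50.7 285. ]
scene valve c76 [462.2 -13.   79.4  58.9 365. ]
scene valve d94 [ 467.9 -291.3   98.2   66.6  362. ]
```

View pics/crop.png

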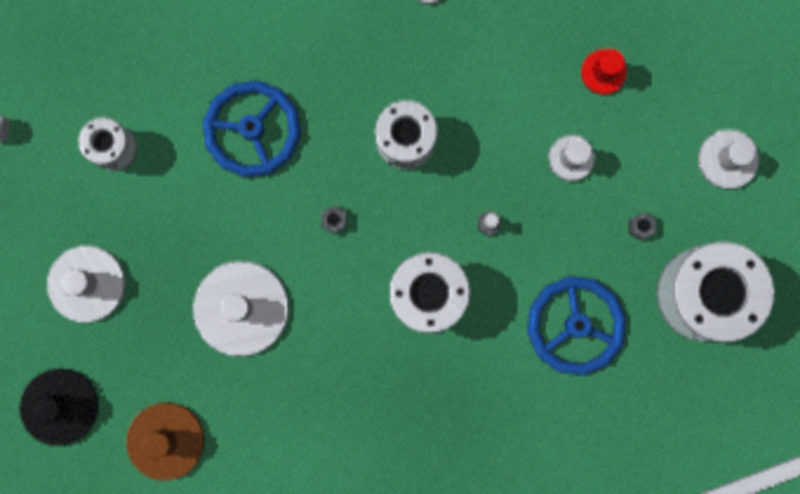

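The crop confirms it: the four grey steel caps sit at (570,157), (728,157), (85,283) and (240,308) in the crop. The red, black and brown ones are decoys. Flange diameters from depth read 47/60/75.5/94, so each valve is identified. I'll do cap_94 first and check its offset afterwards.

```bash
cat >> h.py <<'E'
KNOB=dict(a46=(600.3,-161.7),b60=(602.7,-321.2),c76=(463.7,322.1),d94=(442.8,167.5))
SEAT=dict(a46=(602.3,300,45),b60=(615.8,6.2,52),c76=(460,-18.6,60),d94=(465.5,-295.3,68))
B=np.array([1.,2.])   # mean of the two cameras minus top
DOWN=[np.pi,0,0]; UP=190; G=14
def pick(k,b=B):
    x,y=np.array(KNOB[k])+b
    manip.movep([x,y,UP],DOWN); hand.grip(.6)
    manip.move_straight([x,y,G],200)
    hand.grip(0.); print(k,"gap",manip.get_finger_gap(),"F",manip.get_finger_force())
    manip.move_straight([x,y,UP],200)
def place(k,b=B):
    x,y=np.array(SEAT[k][:2])+b; z=SEAT[k][2]+G
    manip.move_straight([x,y,UP],350)
    manip.move_straight([x,y,z+12],200)
    manip.move_straight([x,y,z+1],25)
    print("gap",manip.get_finger_gap(),"force",np.round(manip.get_force(),1),"t",manip.get_time_s())
def release(k,b=B):
    x,y=np.array(SEAT[k][:2])+b
    hand.grip(.6); manip.move_straight([x,y,UP],200)
E
python3 - <<'E'
from h import *
pick("d94"); print(manip.get_tcp_pos(),manip.get_finger_gap(),manip.get_force(),manip.get_time_s())
p,W=cloud("scene"); cv2.imwrite("pics/held.png",p[:,:,::-1])
E
```

```text
d94 gap 0.28651541700851574 F 58.366422057151794
[443.19276174 169.02939858 189.21513712] 0.2893292142142566 [-0.56916542  0.01089021 -5.83486452] 7.1667
```

View pics/held.png

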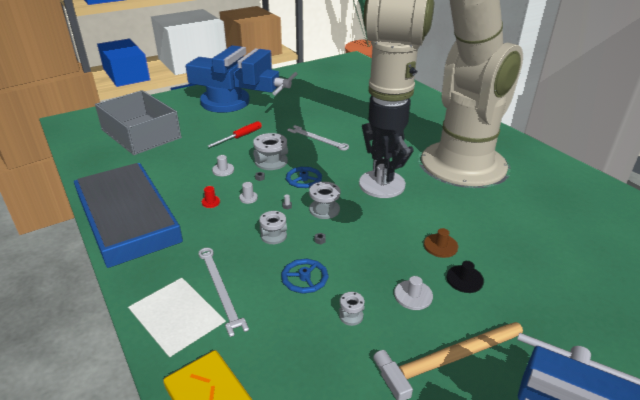

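Cap_94 is held level at (382,183). While it's held I'll use it to measure the scene camera's bias against the TCP, then place it.

```bash
python3 - <<'E'
from h import *
p,W=cloud("scene"); t=np.array(manip.get_tcp_pos())
for z in (177,180,184): print(z,disc(W,t[:2],z-4,z+4,70))
place("d94"); print(manip.get_tcp_pos())
E
```

```text
177 [442.9 172.2  95.5 180.  469. ]
180 [443.1 172.4  95.9 180.8 742. ]
184 [443.  173.   95.6 181.2 567. ]
gap 0.2792167238344743 force [-1.  -0.5  0. ] t 9.9667
[ 466.4732214  -293.46925301   83.23554745]
```

The bias agrees with my offset to within 1 mm. The load has come off the wrist, so the cap is resting on the flange. Releasing and checking.

```bash
python3 - <<'E'
from h import *
release("d94"); pick("c76")
p,W=cloud("top"); print(disc(W,SEAT["d94"],70,82),disc(W,SEAT["d94"],105,120))
print(manip.get_force(),manip.get_time_s())
place("c76")
E
```

```text
c76 gap 0.2805966717059897 F 58.505807518959045
[ 464.5 -294.1   94.8   76.4 1277. ] [ 464.2 -293.3   25.5  112.4  128. ]
[ 0.4885381   0.24097731 -3.69039551] 15.9167
gap 0.2860119519467878 force [-0.4 -0.1  3.3] t 18.3
```

```bash
python3 - <<'E'
from h import *
release("c76"); pick("b60"); place("b60")
release("b60"); pick("a46"); place("a46")
E
```

```text
b60 gap 0.28225766910952904 F 58.599016070365906
gap 0.28754968220431054 force [-1.7 -0.8  6.6] t 25.6833
a46 gap 0.2836990329721134 F 58.54634642601013
gap 0.2821852634522456 force [-2.2 -0.7  6.2] t 32.9667
```

```bash
python3 - <<'E'
from h import *
release("a46"); manip.movep([500,-480,300],DOWN)
for c in("top","scene"):
    p,W=cloud(c)
    for k,v in SEAT.items(): print(c,k,v,disc(W,v,v[2]+3,v[2]+13),disc(W,v,v[2]+39,v[2]+50))
    cv2.imwrite(f"pics/{c}1.png",p[:,:,::-1])
    print([([round(x) for x in r["centre"]],round(r["p"],2)) for r in pinpoint(c,"wheel_a")])
E
```

```text
top a46 (602.3, 300, 45) [601.8 300.4  46.7  52.6 178. ] [601.8 300.9  26.7  88.4 115. ]
top b60 (615.8, 6.2, 52) [615.4   7.2  59.7  59.8 410. ] [615.5   7.4  26.   95.8 107. ]
top c76 (460, -18.6, 60) [459.6 -17.6  75.7  68.  801. ] [459.6 -17.3  25.  103.5 113. ]
top d94 (465.5, -295.3, 68) [ 464.5 -293.7   94.4   76.3 1272. ] [ 464.7 -293.5   26.1  112.5  119. ]
[([433, -166, 3], 0.9), ([620, 166, 1], 0.88)]
scene a46 (602.3, 300, 45) [604.8 304.2  47.5  52.2 247. ] [603.9 303.5  29.3  87.9 132. ]
scene b60 (615.8, 6.2, 52) [616.2  12.5  64.   59.2 269. ] [617.1  12.   26.7  95.   70. ]
scene c76 (460, -18.6, 60) [460.9 -13.2  79.8  67.  368. ] [460.1 -13.7  28.1 102.7  62. ]
scene d94 (465.5, -295.3, 68) [ 467.  -289.7  101.3   74.7  390. ] [ 466.3 -290.1   28.   109.8   42. ]
[([624, 162, 3], 0.75), ([433, -166, -3], 0.59)]
```

View pics/scene1.png

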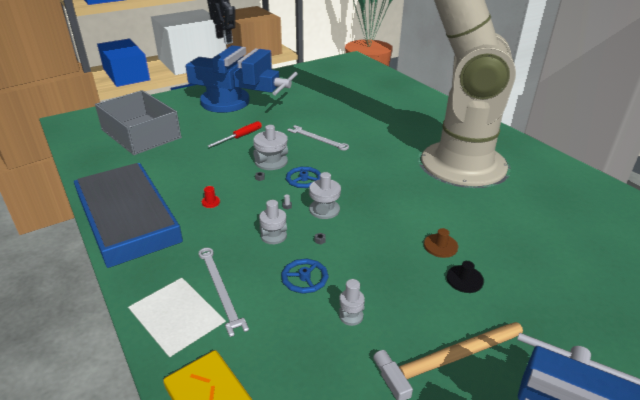

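All four caps sit flat on their own valves, at (270,148), (324,195), (272,222) and (352,302), within about 2 mm of centre. The wheels are unmoved and the arm is clear.

```bash
python3 -c "
from rig import manip
print(manip.job_done(), manip.get_time_s())"
```

```text
the job is handed in; nothing more can be done
the job is handed in; nothing more can be done
```

The job is handed in: the last camera check showed all four caps flat on their matching valves within about 2 mm of centre, with both handwheels where they started; no verdict was returned.

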